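# Bar the two-bottle sample carrier and hold it ready

## Task

Get the little two-bottle sample carrier ready to leave the bar: while it stands on the table, swing its brass keeper bar shut across the open front until it snaps past the catch. Then take the carrier by its wooden handle, lift it straight up with both bottles standing in it, about 8 cm clear of the table, and hold it there level and still for a second or two; finish while you are still holding it in the air, nothing else carrying it. Do not tip the carrier or its bottles on the way, and do not knock over the candle or the wine glass beside it.

Things in the scene. Friction and masses are not known exactly. Their poses are not given: they have to be found in the camera images.
- carrier: loose oak two-bottle carrier, 68 x 136 x 231 mm (x, y, z), 0.85 kg loaded, on rubber feet. Origin: centre of its underside at foot level; z up, x to its closed back: the open front (-x) faces the robot, turned up to 0.5 rad; y along the handle. End panels 12 mm thick at y = +-62 mm, 54 mm wide up to 110 mm high, then narrowing to 36 mm. Floor top 14 mm up, bay centres at y = +30 and -30 mm
- handle (a point): centre of the carrier's dark wooden handle, over the balance point of the loaded carrier to about 5 mm: a straight bar 24 mm thick (carrier x), 28 mm high, 112 mm long (carrier y) between the end panels, 212 mm above the feet. The bottle tops end 18 mm under it; nothing stands beside it
- keeper_bar (a joint): angle of the keeper bar, rad: 0 = shut against the end panels and caught; grows as it opens, clockwise seen from above, to 1.75. Starts at 0.9 to 1.6, stays where it is left. Near 0.1 it meets a sprung ball under its free end (about 1.2 N at the knob, crest at 0.05 rad), then snaps to 0; short of the crest it stays out
- keeper_hinge (a point): upright hinge axis of the keeper bar, on the carrier's left end panel, at bar height: carrier x = -31, y = +62, z = 88 mm. The brass bar is 6 mm thick, 16 mm high, 134 mm long from the hinge; shut, it runs along carrier -y; at angle q it is turned by q clockwise from there
- knob (a point): centre of the outer face of the black knob on the keeper bar: 20 mm across, 28 mm proud of the bar's outer side, 105 mm along the bar from the hinge, face 31 mm outward of the bar's mid-plane (which holds the hinge axis). Pushing this face squarely shuts the bar. Bar shut: at carrier x = -62, y = -43, z = 88 mm
- bottle_left: small glass bottle, 47 mm across, 166 mm tall, about 0.22 kg, standing in one bay of the carrier (+y side); origin at the centre of its base, z up
- bottle_right: the same kind of small bottle in the other bay (-y side); origin at the centre of its base, z up
- candle: cream pillar candle, 64 mm across, 94 mm tall, loose, left of the carrier; origin at the centre of its base, z up
- glass_a: stemmed wine glass, 83 mm across, 207 mm tall, loose, left of the candle; origin at the centre of its foot, z up
Mind the look-alikes: they are no part of the job. What is shaped like the bottle_right but blue is not meant.

How it is judged:
By the outcome, as a careful person would: the job done as asked, in the order asked, and still so for the second after the job is handed in, while the arm keeps its last pose, push and grip.
It also fails if it takes over 54 s, if anything falls off the work surface, if the arm or the gripper's body presses on something with over 40 N, if the wrist force passes 120 N, or if a joint passes its speed limit or range.

## Robot

A 6-joint arm with a two-finger parallel gripper is mounted at the origin on a cart in front of the work surface, level with it; the furniture and walls round the work are solid. World frame = base frame: x ahead of the robot, y to its left, z up, the work surface at z = 0. Lengths are in m, angles in rad, forces in N, time in s.
With the tool pointing down it reaches from about 0.375 to 0.975 m from the base axis. Payload 3.8 kg.
Tool frame: the origin (TCP) lies midway between the tips of the shut fingers; the grasp point (between the pads) lies 19 mm behind it; z points along the fingers, y is the line along which they close (so a half turn about z gives the same grasp; the last joint's range is limited). The gripper opens to 85 mm and grips with 20 to 120 N. Pads are 22 mm wide; open, the fingers measure 114 mm over their backs; the gripper's body (76 mm by 85 mm) begins 54 mm behind the grasp point. The pads swing forward as they close: fully open they stand 13 mm farther back than shut.
Start: joints at [1.122, 0.264, 1.604, -0, 1.274, -0.037], TCP at [0.27, 0.619, 0.194] pointing down, gripper open.
Joint ranges: [-2.63, 2.63], [-0.94, 2.18], [0.31, 2.57], [-1.31, 4.45], [0, 2.66], [-2.55, 2.55]. Speed limits (rad/s): [2.57, 2.57, 3.14, 3.14, 3.14, 3.14].

## Interface

Orientations are given as a rotation vector (axis times angle).
In Python, from workcell import bot gives the robot as it stands.
- The arm moves only by the tool servo_tool, never from a script. Its argument "series" is a list of rows, each a list of 7 numbers: the shift along the world's x, y, z in units of 0.15 m (1.0 is 0.15 m), then the turn, a rotation vector about the world's x, y, z in units of 180 degrees (1.0 is 180 degrees), then the closure, from 0 (fully open) to 1 (shut). A call has 1 to 20 rows; each row is the pose to reach, as a shift and turn from the pose commanded when the call began, turning the shorter way round; what a row does not reach only later rows make up. A row lasts 1/10 s, in which the tool goes at most 50 mm and 8.59 degrees, less where a joint would pass 70% of its speed; a pose out of reach is approached as far as the arm can. A call with a number of a shift or a turn outside -1 to 1 is refused whole. A call with a gripper value outside its range is refused whole. The fingers move at their own pace and stop on an object; "newtons" is the grip in N (left out, the last holds). Time passes only in rows, so rows that repeat a pose let the fingers close. It gives the time, the measured TCP pose, the force, the opening and the grip force at its end, in the units of the state.
- bot.read_state(): the state, without advancing time (a new reading comes with each control period).
- bot.read_camera(name): name is "scene" or "top" or "wrist"; returns the picture (384x512x3 uint8, red, green, blue); there is no depth.
- bot.camera_info(name): a dict with "vertical_fov" (degrees; the focal length in pixels is half the picture's height over the tangent of half this angle, whatever the lens; pixels are square), "cx", "cy" (the principal point, pixels), "R" (3x3) and "t" (3): a world point X has camera coordinates R X + t. Camera axes: x right, y down, z forward; pixel columns grow to the right and rows downward; lengths in m; the calibration is good to about 2 mm. A picture is of the moment at which its call begins: read the wrist's pose just before it. camera_info takes no time and is no camera call; for the wrist camera it gives the pose at the moment of the call.
- bot.finish_job(): hands the job in; it is judged then, once.
Trained networks look in the newest picture that a camera, given by its name, has taken for a name from the list of things; names that differ only in an ending like _2 or _b are one class to them, and where a whole thing is asked for, a point or a joint stands for the part that bears it (a point fixed in the world has none). Each returns a list of dicts, best first, with "score" (0 to 1); they miss things now and then, are a little off and sometimes report something else, mostly with a low value. They report only what shows in the picture. A call takes as long as a camera call. They do not tell look-alikes from the thing itself.
- bot.recognise(target, camera): "box" ([left, top, right, bottom] as shares, 0 to 1, of the picture: columns of its width, rows of its height, round what is visible of it).
- bot.trace(target, camera): "mask" (384x512 bool, what is visible of it) and "box" ([left, top, right, bottom] as shares, 0 to 1, of the picture: columns of its width, rows of its height, round what is visible of it).
- bot.mark_of(target, camera): "at" ([row, column] as shares, 0 to 1, of the picture: columns of its width, rows of its height: a listed point, or the origin of a listed thing).
The state is a dict: "time": time; "q": joint angles; "joint_vel": joint speeds; "joint_torque": joint torques, N m; "tool_pos": TCP position; "tcp_rot": TCP orientation; "wrist_force": force on the tool from outside, world axes, zero at the start; "torque": the same for the moment, N m; "width": opening from 0.0 (shut) to 1.0 (fully open); "grip_force": force on a finger pad.
Only numpy, scipy, OpenCV 4.12 (cv2) and the standard library are available. Lean on these libraries where they do the work, as an engineer would, in place of code of your own. Each camera call takes 0.05 s, during which the arm holds its last target. There are 200 camera calls.

## Working session

There is one attempt and no reset: what is moved stays moved. The work goes in short steps, Python scripts to look and compute and a tool call to move; the robot and the scene stay as the last step left them, time stands still between calls to the robot, and variables do not carry over. Pictures are saved under pics/ and viewed, at most 10 in all, crops included, and the job is handed in when it is done.

Besides the shell and the picture viewer there is one more tool, called after "Request:" in YAML: its name, and indented under it one key for each argument. servo_tool: Moves the arm, as the interface text tells. Shifts and turns lie within -1 to 1; 1 stands for 0.15 m of shift or 180 degrees of turn. Its arguments: {"type":"object","properties":{"series":{"type":"array","items":{"type":"array","items":{"type":"number"}}},"newtons":{"type":"number"}},"required":["series"]}

```bash
mkdir -p pics
cat > h.py <<'E'
import numpy as np, cv2
from workcell import bot
def cam(n):
    c=bot.camera_info(n); f=192/np.tan(np.radians(c["vertical_fov"])/2)
    return f,c["cx"],c["cy"],np.array(c["R"]),np.array(c["t"])
def proj(n,X):
    f,cx,cy,R,t=cam(n); p=np.atleast_2d(X)@R.T+t
    return np.c_[cx+f*p[:,0]/p[:,2],cy+f*p[:,1]/p[:,2]]
def ray(n,u,v):
    f,cx,cy,R,t=cam(n); return -R.T@t, R.T@np.array([(u-cx)/f,(v-cy)/f,1])
def atz(n,u,v,z):
    o,d=ray(n,u,v); return o+d*(z-o[2])/d[2]
E
python3 - <<'E'
from h import *
for n in("scene","top"):
    im=bot.read_camera(n); cv2.imwrite(f"pics/{n}.png",im[:,:,::-1])
    f,cx,cy,R,t=cam(n); print(n,f,cx,cy,-R.T@t)
    for k in("handle","knob","keeper_hinge","carrier","candle","glass_a","bottle_left","bottle_right"):
        for r in bot.mark_of(k,n)[:2]: print(k,round(r["score"],2),np.round(np.array(r["at"])[::-1]*[512,384],1))
print(bot.read_state())
E
```

```text
scene 462.21376122190577 248.29988121533117 194.58733957428768 [-0.02461471 -0.84057783  1.03803734]
handle 0.97 [298.6 228.5]
knob 0.56 [242.9 254.2]
keeper_hinge 0.63 [277.1 248.8]
keeper_hinge 0.31 [241.7 254.2]
carrier 0.89 [293.9 283.5]
candle 0.96 [223.8 205.3]
glass_a 0.89 [195.  187.9]
bottle_left 0.77 [292.1 272.8]
bottle_right 0.89 [336.6 281.8]
bottle_right 0.73 [300.1 287.7]
top 378.06457629713105 251.28842175210303 183.73451223013578 [0.18226756 0.15539252 1.12327145]
handle 0.96 [333.6 153.2]
knob 0.49 [298.9 216.3]
keeper_hinge 0.7 [305.4 185.4]
carrier 0.7 [320.6 187.1]
carrier 0.63 [199.4 212.8]
candle 0.9 [202.5 213.1]
glass_a 0.95 [155.1 231.6]
bottle_left 0.79 [314.9 182.3]
bottle_left 0.74 [202.2 212.1]
bottle_right 0.87 [329.8 187.9]
bottle_right 0.71 [326.8 153.4]
{'time': 0.9, 'q': array([ 1.12210392e+00,  2.63862418e-01,  1.60397465e+00,  3.28769264e-05,
        1.27368895e+00, -3.68985191e-02]), 'joint_vel': array([-0.00131114, -0.00036544,  0.00016579,  0.00105513, -0.00071974,
        0.00010719]), 'joint_torque': array([-4.72492684e-04, -5.15050828e+01, -3.67732823e+01,  1.18092025e-04,
        7.07769595e-04, -6.38407727e-06]), 'tool_pos': array([0.27016774, 0.61859131, 0.19371879]), 'tcp_rot': array([-6.42295500e-01, -3.07521866e+00, -1.13469749e-04]), 'wrist_force': array([ 0.39183489, -1.20276272, -0.48029723]), 'torque': array([ 0.02598742, -0.09469091, -0.0213625 ]), 'grip_force': 0.0, 'width': 1.0007553315201925}
```

View pics/scene.png

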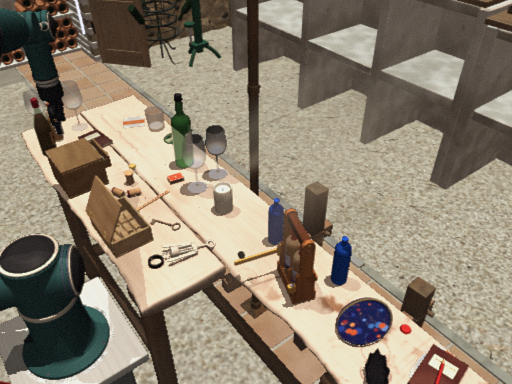

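View pics/top.png

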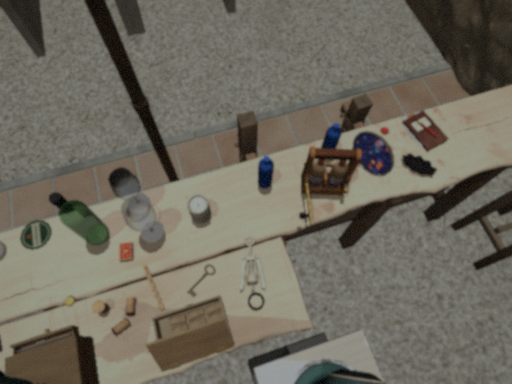

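The scene view shows the carrier at about (297,260) with its bar sticking out to (240,255). Blue decoy bottles stand at (276,220) and (341,260), the candle is at (223,198), and the glasses are left of it. In the top view the handle is at (334,153) and the knob near (303,215).

Run:
```python
from h import *
from scipy.optimize import least_squares
obs={"scene":{"handle":(298.6,228.5),"knob":(242.9,254.2),"hinge":(277.1,248.8),"origin":(293.9,283.5)},
"top":{"handle":(333.6,153.2),"knob":(298.9,216.3),"hinge":(305.4,185.4),"origin":(320.6,187.1)}}
def pts(p):
    x,y,a,q=p; c,s=np.cos(a),np.sin(a)
    # bar dir at q: clockwise from -y -> toward -x ; outward normal = dir rotated
    d=np.array([-np.sin(q),-np.cos(q)]); n=np.array([-np.cos(q),np.sin(q)])
    h=np.array([-.031,.062]); k=h+.105*d+.031*n; e=h+.134*d
    L={"handle":(0,0,.212),"knob":(*k,.088),"hinge":(*h,.088),"origin":(0,0,0),"end":(*e,.088)}
    return {m:np.array([x+c*v[0]-s*v[1],y+s*v[0]+c*v[1],v[2]]) for m,v in L.items()}
def res(p):
    P=pts(p); return np.concatenate([(proj(n,P[m])[0]-o) for n in obs for m,o in obs[n].items()])
best=min((least_squares(res,[.65,-.05,a,q],loss="soft_l1",f_scale=2) for a in(-.4,0,.4) for q in(1,1.5)),key=lambda r:r.cost)
print(np.round(best.x,4),best.cost); print(np.round(res(best.x).reshape(-1,2),1))
for m,v in pts(best.x).items(): print(m,np.round(v,4))
print("candle",atz("top",202.5,213.1,0),atz("scene",223.8,205.3,0),"blue L",atz("scene",276,243,0),"blue R",atz("scene",341,283,0),"glass",atz("scene",195,187.9,0))
tiles=[]
for n,(u,v) in(("scene",(290,255)),("top",(325,180))):
    im=cv2.imread(f"pics/{n}.png"); c=cv2.resize(im[v-55:v+55,u-45:u+45],None,fx=5,fy=5,interpolation=cv2.INTER_CUBIC) if 1 else 0
    c=cv2.resize(im[v-60:v+60,u-60:u+60],(400,400),interpolation=cv2.INTER_CUBIC)
    for m,X in pts(best.x).items():
        p=(proj(n,X)[0]-[u-60,v-60])*400/120; cv2.circle(c,tuple(int(i) for i in p),4,(0,255,0),1)
    tiles.append(c)
cv2.imwrite("pics/c1.png",np.hstack(tiles))
```

```text
Traceback (most recent call last):
  File "h.py", line 7, in proj
    f,cx,cy,R,t=cam(n); p=np.atleast_2d(X)@R.T+t
                ~~~^^^
  File "h.py", line 4, in cam
    c=bot.camera_info(n); f=192/np.tan(np.radians(c["vertical_fov"])/2)
ValueError: time passes only in moves, steps and waits
```

```bash
sed -i 's/^def cam/import functools\n@functools.lru_cache\ndef cam/' h.py
cat >> h.py <<'E'
from scipy.optimize import least_squares
def pts(p):
    x,y,a,q=p; c,s=np.cos(a),np.sin(a)
    d=np.array([-np.sin(q),-np.cos(q)]); n=np.array([-np.cos(q),np.sin(q)])
    h=np.array([-.031,.062]); k=h+.105*d+.031*n; e=h+.134*d
    L={"handle":(0,0,.212),"knob":(*k,.088),"hinge":(*h,.088),"origin":(0,0,0),"end":(*e,.088),
       "fl":(-.027,.068,.11),"bl":(.027,.068,.11),"fr":(-.027,-.068,.11),"br":(.027,-.068,.11),"hl":(0,.056,.226),"hr":(0,-.056,.226)}
    return {m:np.array([x+c*v[0]-s*v[1],y+s*v[0]+c*v[1],v[2]]) for m,v in L.items()}
def fit(obs):
    def res(p):
        P=pts(p); return np.concatenate([(proj(n,P[m])[0]-o) for n in obs for m,o in obs[n].items()])
    b=min((least_squares(res,[.65,-.05,a,q],loss="soft_l1",f_scale=2) for a in(-.4,0,.4) for q in(1,1.5)),key=lambda r:r.cost)
    print(np.round(b.x,4),b.cost); print(np.round(res(b.x).reshape(-1,2),1)); return b.x
def overlay(x,views,out):
    t=[]
    for n,(u,v),w in views:
        im=cv2.imread(f"pics/{n}.png"); c=cv2.resize(im[v-w:v+w,u-w:u+w],(400,400),interpolation=cv2.INTER_CUBIC)
        for m,X in pts(x).items():
            p=(proj(n,X)[0]-[u-w,v-w])*200/w; cv2.circle(c,tuple(int(i) for i in p),3,(0,255,0),1)
        t.append(c)
    cv2.imwrite(out,np.hstack(t))
E
python3 - <<'E'
from h import *
obs={"scene":{"handle":(298.6,228.5),"knob":(242.9,254.2),"hinge":(277.1,248.8),"origin":(293.9,283.5)},
"top":{"handle":(333.6,153.2),"knob":(298.9,216.3),"hinge":(305.4,185.4),"origin":(320.6,187.1)}}
x=fit(obs)
for m,v in pts(x).items(): print(m,np.round(v,4))
print("candle",atz("top",202.5,213.1,0),atz("scene",223.8,205.3,0),"blue L",atz("scene",276,243,0),"blue R",atz("scene",341,283,0),"glass",atz("scene",195,187.9,0))
overlay(x,[("scene",(290,255),60),("top",(325,180),60)],"pics/c1.png")
E
```

```text
[ 0.5879 -0.2146 -0.3341  1.4673] 13.539668544742078
[[-0.9  1. ]
 [-4.4 -0.9]
 [-0.2  0.6]
 [-0.1 -0.3]
 [-0.1  0.2]
 [ 1.  -0.5]
 [-0.  -3.4]
 [-0.1 -2.2]]
handle [ 0.5879 -0.2146  0.212 ]
knob [ 0.4838 -0.0917  0.088 ]
hinge [ 0.5789 -0.1459  0.088 ]
origin [ 0.5879 -0.2146  0.    ]
end [ 0.4485 -0.1153  0.088 ]
fl [ 0.5847 -0.1415  0.11  ]
bl [ 0.6357 -0.1592  0.11  ]
fr [ 0.5401 -0.27    0.11  ]
br [ 0.5911 -0.2877  0.11  ]
hl [ 0.6063 -0.1617  0.226 ]
hr [ 0.5695 -0.2675  0.226 ]
candle [0.61237743 0.17565006 0.        ] [0.62396223 0.19330158 0.        ] blue L [ 0.6503747  -0.05829201  0.        ] blue R [ 0.69539737 -0.29635596  0.        ] glass [0.59638788 0.33775281 0.        ]
```

View pics/c1.png

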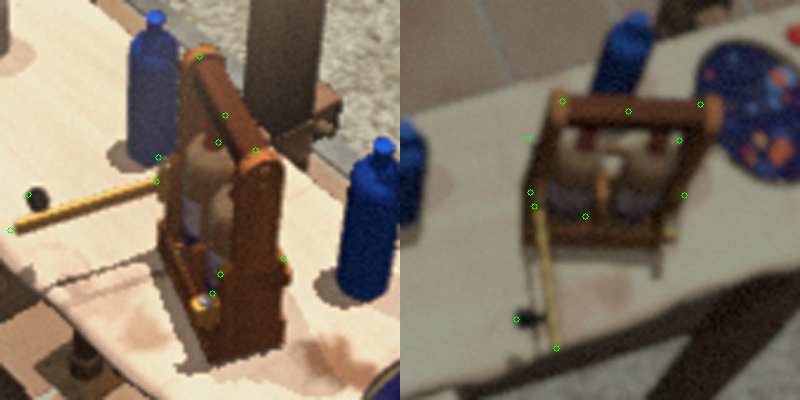

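The overlay confirms the fit. The carrier is near (0.588,-0.215) with yaw -0.33, and the bar is at about 1.47 rad. In the crop the knob is at (37,198) on the scene side and (520,318) on the top side. I'll move over with the fingers shut.

Request:
servo_tool:
  series:
    - [0.1,-0.33,0.12,0,0,-0.035,1]
    - [0.2,-0.66,0.24,0,0,-0.07,1]
    - [0.3,-1,0.36,0,0,-0.11,1]
    - [0.3,-1,0.36,0,0,-0.11,1]
  newtons: 60

```text
time: 1.3
tool_pos: [0.3167, 0.466, 0.25]
tcp_rot: [1.167, 2.915, 0.003]
wrist_force: [-0.2, 0.7, -0.2]
width: 0.335
grip_force: 0.0
```

Request:
servo_tool:
  series:
    - [0.12,-0.33,0,0,0,-0.035,1]
    - [0.24,-0.66,0,0,0,-0.07,1]
    - [0.36,-1,0,0,0,-0.11,1]
    - [0.36,-1,0,0,0,-0.11,1]

```text
time: 1.7
tool_pos: [0.3702, 0.3151, 0.2477]
tcp_rot: [1.651, 2.671, -0.001]
wrist_force: [-0.1, 1.0, -0.4]
width: 0.001
grip_force: 0.0
```

Request:
servo_tool:
  series:
    - [0.12,-0.33,0,0,0,-0.035,1]
    - [0.24,-0.66,0,0,0,-0.07,1]
    - [0.36,-1,0,0,0,-0.11,1]
    - [0.36,-1,0,0,0,-0.11,1]

```text
time: 2.1
tool_pos: [0.4245, 0.1655, 0.2478]
tcp_rot: [2.086, 2.348, -0.0]
wrist_force: [0.4, 0.6, -0.5]
width: -0.001
grip_force: 0.0
```

Request:
servo_tool:
  series:
    - [0.12,-0.33,0,0,0,-0.035,1]
    - [0.24,-0.66,0,0,0,-0.07,1]
    - [0.36,-1,0,0,0,-0.11,1]
    - [0.36,-1,0,0,0,-0.11,1]
    - [0.36,-1,0,0,0,-0.11,1]

```text
time: 2.6
tool_pos: [0.4778, 0.0184, 0.2474]
tcp_rot: [-2.454, -1.96, -0.0]
wrist_force: [-0.7, 0.4, 0.2]
width: -0.006
grip_force: 0.0
```

Run:
```python
from h import *
s=bot.read_state(); print(s["time"],s["tool_pos"],s["tcp_rot"],s["q"])
n="wrist"; f,cx,cy,R,t=cam(n); print("cam",-R.T@t,R[2],f)
im=bot.read_camera(n); cv2.imwrite("pics/wrist.png",im[:,:,::-1])
obs={"scene":{"handle":(298.6,228.5),"hinge":(277.1,248.8),"origin":(293.9,283.5)},"top":{"handle":(333.6,153.2),"knob":(298.9,216.3),"hinge":(305.4,185.4)},"wrist":{}}
for k in("handle","knob","keeper_hinge"):
    for r in bot.mark_of(k,n)[:2]: print(k,round(r["score"],2),np.round(np.array(r["at"])[::-1]*[512,384],1))
x=np.array([.5879,-.2146,-.3341,1.4673])
print({k:np.round(proj(n,v)[0]) for k,v in pts(x).items()})
c=cv2.resize(im[:,:,::-1],(768,576))
for m,X in pts(x).items():
    p=proj(n,X)[0]*1.5
    if abs(p).max()<2000: cv2.circle(c,tuple(int(i) for i in p),4,(0,255,0),1)
cv2.imwrite("pics/w1.png",c)
```

```text
2.6 [0.47779136 0.01839733 0.24742548] [-2.45403029e+00 -1.95963614e+00 -4.23213113e-04] [-1.44628746e-02 -1.45852630e-01  1.93793602e+00  1.07834518e-03
  1.35002582e+00  2.08399507e-01]
cam [0.49492904 0.09441791 0.42684768] [-0.06839723 -0.29596763 -0.95274602] 278.94117619693816
knob 0.56 [277.  241.3]
keeper_hinge 0.64 [349.2 267.3]
{'handle': array([407., 386.]), 'knob': array([277., 244.]), 'hinge': array([351., 265.]), 'origin': array([344., 269.]), 'end': array([255., 264.]), 'fl': array([361., 270.]), 'bl': array([401., 274.]), 'fr': array([340., 351.]), 'br': array([376., 354.]), 'hl': array([432., 356.]), 'hr': array([400., 438.])}
```

View pics/w1.png

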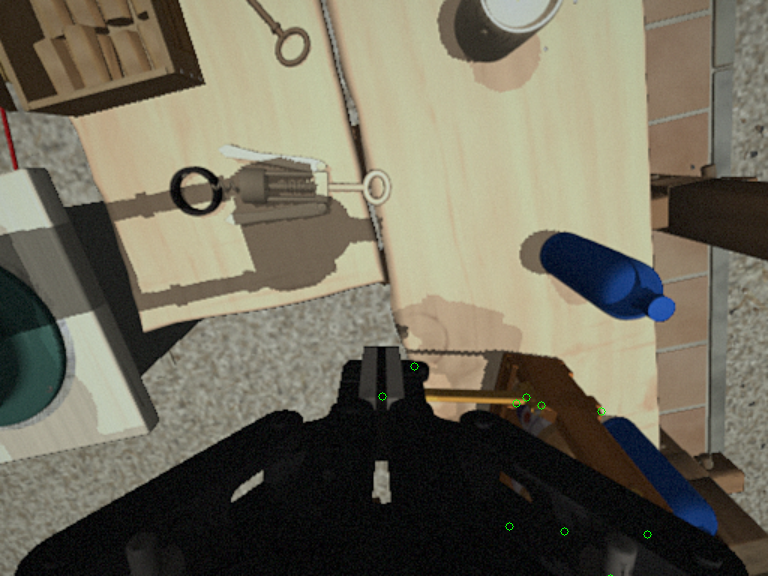

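The wrist view agrees with the model: bar at (470,397), hinge near (525,402), and the wrist camera is on the side away from the carrier. I'll descend beside the knob face.

Request:
servo_tool:
  series:
    - [0.06,-0.2,0,0,0,0,1]
    - [0.11,-0.4,-0.25,0,0,0,1]
    - [0.11,-0.4,-0.5,0,0,0,1]
    - [0.11,-0.4,-0.75,0,0,0,1]
    - [0.11,-0.4,-1,0,0,0,1]
    - [0.11,-0.4,-1,0,0,0,1]

```text
time: 3.4
tool_pos: [0.4882, -0.0391, 0.0922]
tcp_rot: [-2.446, -1.958, 0.012]
wrist_force: [-0.1, -0.5, 0.4]
width: 0.001
grip_force: 0.0
```

Request:
servo_tool:
  series:
    - [0,0,-0.08,0,0,0,1]
    - [0,0,-0.16,0,0,0,1]
    - [0,0,-0.16,0,0,0,1]
    - [0,0,-0.16,0,0,0,1]

```text
time: 3.8
tool_pos: [0.4945, -0.0414, 0.0746]
tcp_rot: [2.454, 1.96, 0.002]
wrist_force: [0.2, -0.2, 0.9]
width: 0.003
grip_force: 0.0
```

Run:
```python
from h import *
s=bot.read_state(); print(s["time"],s["tool_pos"],s["tcp_rot"],s["wrist_force"])
P0=s["tool_pos"][:2]
u=s["tcp_rot"]/np.linalg.norm(s["tcp_rot"]); phi0=np.arctan2(2*u[0]*u[1],2*u[0]**2-1); print("phi",phi0)
for q in [1.467,1.35,1.2,1.05,.9,.75,.6,.45,.3,.2,.1,.05,0,-.03]:
    F=pts([.5879,-.2146,-.3341,q])["knob"][:2]; a=np.pi-q-.3341
    T=F+.011*np.array([np.cos(a),np.sin(a)])
    print(q,np.round((T-P0)/.15,3),"turn",round((a-phi0)/np.pi,3),np.round(T,4))
im=bot.read_camera("scene"); u,v=275,240
cv2.imwrite("pics/s2.png",cv2.resize(im[v-75:v+75,u-75:u+75,::-1],(600,600),interpolation=cv2.INTER_CUBIC))
```

```text
3.8 [ 0.49445316 -0.04135358  0.07461874] [2.45395397e+00 1.95990383e+00 1.62472498e-03] [ 0.22687483 -0.24746604  0.89342165]
phi 1.347861339329225
1.467 [-0.054 -0.264] turn -0.002 [ 0.4863 -0.081 ]
1.35 [-0.101 -0.339] turn 0.035 [ 0.4794 -0.0923]
1.2 [-0.147 -0.443] turn 0.083 [ 0.4725 -0.1077]
1.05 [-0.177 -0.552] turn 0.13 [ 0.468  -0.1241]
0.9 [-0.19  -0.664] turn 0.178 [ 0.466  -0.1409]
0.75 [-0.186 -0.777] turn 0.226 [ 0.4665 -0.1578]
0.6 [-0.166 -0.888] turn 0.274 [ 0.4695 -0.1745]
0.45 [-0.129 -0.995] turn 0.321 [ 0.4751 -0.1905]
0.3 [-0.077 -1.095] turn 0.369 [ 0.4829 -0.2056]
0.2 [-0.034 -1.157] turn 0.401 [ 0.4893 -0.2149]
0.1 [ 0.015 -1.214] turn 0.433 [ 0.4967 -0.2235]
0.05 [ 0.041 -1.241] turn 0.449 [ 0.5007 -0.2275]
0 [ 0.069 -1.266] turn 0.465 [ 0.5048 -0.2313]
-0.03 [ 0.087 -1.281] turn 0.474 [ 0.5074 -0.2335]
```

View pics/s2.png

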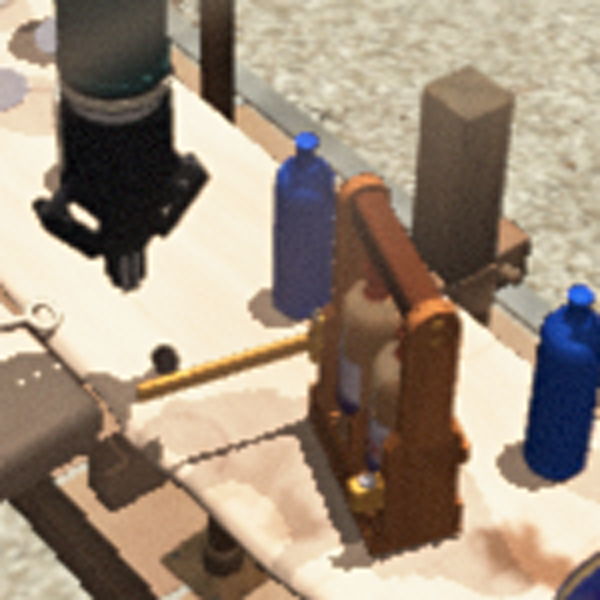

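The picture shows the gripper at (125,265), beside the knob at (165,358) and lined up with it. I'll push along the arc.

Request:
servo_tool:
  series:
    - [-0.03,-0.13,0,0,0,0,1]
    - [-0.05,-0.23,0,0,0,0,1]
    - [-0.078,-0.3,0,0,0,0.017,1]
    - [-0.101,-0.34,0,0,0,0.035,1]
    - [-0.125,-0.391,0,0,0,0.059,1]
    - [-0.147,-0.443,0,0,0,0.083,1]
    - [-0.163,-0.497,0,0,0,0.107,1]
    - [-0.177,-0.552,0,0,0,0.13,1]
    - [-0.184,-0.608,0,0,0,0.154,1]
    - [-0.19,-0.664,0,0,0,0.178,1]
    - [-0.189,-0.72,0,0,0,0.202,1]
    - [-0.186,-0.777,0,0,0,0.226,1]
    - [-0.177,-0.833,0,0,0,0.25,1]
    - [-0.166,-0.888,0,0,0,0.274,1]
    - [-0.149,-0.942,0,0,0,0.298,1]
    - [-0.13,-0.995,0,0,0,0.321,1]
    - [-0.13,-0.995,0,0,0,0.321,1]
    - [-0.13,-0.995,0,0,0,0.321,1]

```text
time: 5.65
tool_pos: [0.4746, -0.1909, 0.0744]
tcp_rot: [1.206, 2.9, 0.0]
wrist_force: [-0.2, 0.5, -0.1]
width: -0.001
grip_force: 0.0
```

Run:
```python
from h import *
s=bot.read_state(); print(s["time"],s["tool_pos"],s["tcp_rot"],s["wrist_force"],s["q"])
im=bot.read_camera("scene"); u,v=290,240
cv2.imwrite("pics/s3.png",cv2.resize(im[v-60:v+60,u-60:u+60,::-1],(600,600),interpolation=cv2.INTER_CUBIC))
for k in("handle","carrier","keeper_hinge"):
    for r in bot.mark_of(k,"scene")[:1]: print(k,round(r["score"],2),np.round(np.array(r["at"])[::-1]*[512,384],1))
```

```text
5.65 [ 0.4745928  -0.19094496  0.07441183] [1.20553400e+00 2.89991793e+00 1.71545894e-04] [-0.15986833  0.48445388 -0.13577963] [-4.31323190e-01  6.30918550e-02  2.07005693e+00  1.76709198e-04
  1.00737134e+00 -1.21425706e+00]
handle 0.73 [296.4 232.9]
carrier 0.6 [293.1 283.7]
keeper_hinge 0.72 [276.6 251.9]
```

View pics/s3.png

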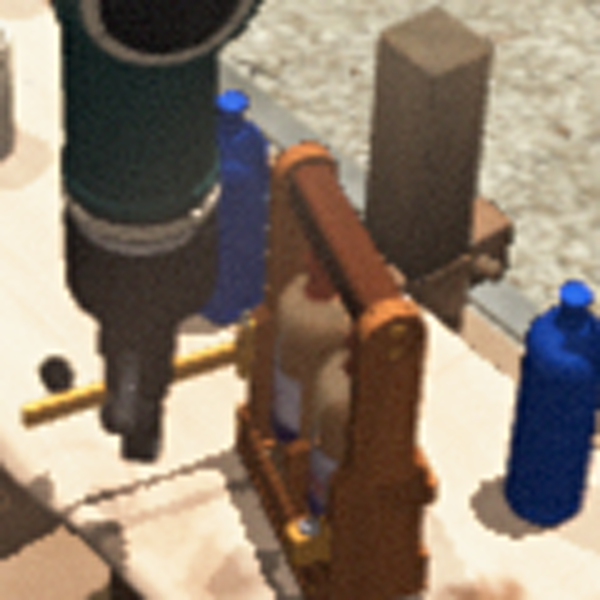

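The bar has not moved: the knob is still at (57,372) in the crop, and the gripper tip at (140,455) appears in front of the bar. I'll check the geometry before doing anything else.

Run:
```python
from h import *
x=[.5879,-.2146,-.3341,1.4673]
def c(n,p): return np.round(proj(n,p)[0],1)
for p in ([.4746,-.1909,.0744],[.4746,-.1909,.147],[.4945,-.0414,.0746]): print(p,c("scene",np.array(p)))
im=bot.read_camera("top"); cv2.imwrite("pics/top2.png",im[:,:,::-1])
for k in("knob","handle","keeper_hinge"):
    for r in bot.mark_of(k,"top")[:2]: print(k,round(r["score"],2),np.round(np.array(r["at"])[::-1]*[512,384],1))
im=bot.read_camera("wrist"); cv2.imwrite("pics/wrist2.png",im[:,:,::-1])
for k in("knob","handle","keeper_hinge"):
    for r in bot.mark_of(k,"wrist")[:2]: print(k,round(r["score"],2),np.round(np.array(r["at"])[::-1]*[512,384],1))
t=cv2.resize(cv2.imread("pics/top2.png")[120:240,265:385],(400,400),interpolation=cv2.INTER_CUBIC)
w=cv2.resize(cv2.imread("pics/wrist2.png"),(400,300)); w=cv2.copyMakeBorder(w,0,100,0,0,0)
cv2.imwrite("pics/c4.png",np.hstack([t,w]))
```

```text
[0.4746, -0.1909, 0.0744] [257.5 279.7]
[0.4746, -0.1909, 0.147] [257.4 261.2]
[0.4945, -0.0414, 0.0746] [231.5 244.9]
knob 0.51 [298.9 215.5]
handle 0.81 [334.7 152.9]
keeper_hinge 0.64 [303.8 184.8]
knob 0.67 [388.  131.4]
keeper_hinge 0.63 [402.1 289.5]
```

View pics/c4.png

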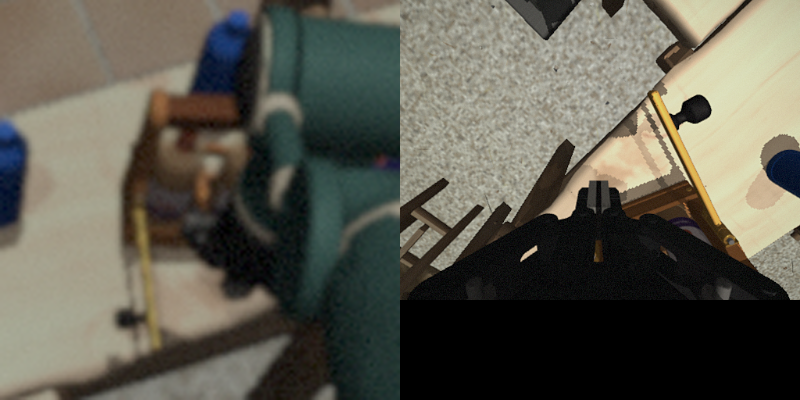

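Run:
```python
from h import *
print({k:v for k,v in bot.camera_info("wrist").items() if k not in "Rt"})
def tri(obs):
    r=least_squares(lambda X:np.concatenate([proj(n,X)[0]-o for n,o in obs.items()]),[.5,-.1,.1]); print(np.round(r.x,4),np.round(r.fun,1))
# knob ball centre
tri({"scene":(241.4,254.4),"top":(303,215.5)})
tri({"scene":(241.4,254.4),"wrist":(693*1.28-512,108*1.28)})
tri({"scene":(241.4,254.4),"top":(303,215.5),"wrist":(375,138)})
# bar free end
tri({"scene":(235,262.4),"top":(311,223.5),"wrist":((655-400)*1.28,95*1.28)})
tri({"scene":(235,262.4),"wrist":((655-400)*1.28,95*1.28)})
print("fingertip wrist",proj("wrist",bot.read_state()["tool_pos"]))
```

```text
{'vertical_fov': 69.08060775782734, 'cx': 253.8482068964881, 'cy': 191.14419219782363}
[ 0.4842 -0.101   0.0894] [-0.8  0.5 -0.1 -1. ]
[ 0.4837 -0.0994  0.0873] [-1.3  0.7  0.2  0.3]
[ 0.4828 -0.0998  0.0891] [-1.5  0.5 -0.3 -0.4  0.   0.3]
[ 0.4557 -0.1135  0.0881] [-0.1  0.  -0.5 -1.1 -0.2 -0.1]
[ 0.4559 -0.1134  0.088 ] [-0.  0.  0.  0.]
fingertip wrist [[254.07954849 219.71792038]]
```

The camera geometry is consistent, with the knob centre at z = 0.088. But the fingertip shows about 8 px higher in the scene view than the reported TCP projects, so the real fingers may end higher than reported and passed over the bar. I'll measure that.

Run:
```python
from h import *
s=bot.read_state(); T=s["tool_pos"]; print(T,s["width"])
im=bot.read_camera("scene").mean(2).astype(int)
print("rows 262-284, cols 250-266"); 
for r in range(262,285): print(r,im[r,250:267])
for h in (0,.01,.02,.03,.04):
    for off in (0,): print(h,np.round(proj("scene",T+[0,0,h])[0],1),np.round(proj("wrist",T+[0,0,h])[0],1))
u=np.array([np.cos(2.81),np.sin(2.81),0])*.011
print("+x edge",[np.round(proj("wrist",T+u+[0,0,h])[0],1) for h in (0,.02,.03,.04)])
w=cv2.imread("pics/wrist2.png").mean(2).astype(int)
print(w[215:245,254-14:254+16:2])
```

```text
[ 0.47413416 -0.19059564  0.07363129] 0.00453046434301561
rows 262-284, cols 250-266
262 [ 73  48  58  72  84  84  78  57  56  56  44  49 130 230 231 225 228]
263 [ 68  51  64  82  78  77  75  57  52  52  41  60 151 235 231 228 227]
264 [ 62  46  53  63  72  72  70  52  54  49  42  61 158 236 233 229 230]
265 [ 89  40  48  58  63  61  53  46  46  45  46  65 154 235 233 231 228]
266 [181 102  69  56  48  53  48  42  46  39  43  60 148 234 233 231 231]
267 [237 227 190 139  64  45  44  45  42  43  42  69 152 233 232 232 233]
268 [236 238 232 194  86  50  45  44  43  49  62  86 154 235 232 230 231]
269 [228 234 231 201  91  41  45  43  41  44  64 103 179 234 232 231 232]
270 [233 230 222 193  95  38  38  42  40  40  70 122 207 233 232 230 233]
271 [232 231 230 212 105  48  40  43  37  35  61 127 207 230 231 232 232]
272 [232 230 232 226 190 139 109 112  96  88 107 167 229 231 232 234 232]
273 [231 230 232 232 227 219 224 231 233 233 233 231 233 234 231 220 161]
274 [227 228 231 230 230 227 222 232 235 239 236 233 231 218 162 153 133]
275 [228 228 228 230 230 227 219 226 233 223 162 153 
[... 2140 characters left out ...]
6 148]
 [193  97  61  66  66  69  16   7   0  66  64  61  59  86 146]
 [194  82  61  60  65  66   2   9   5  66  61  60  65  93 149]
 [195  79  59  61  61  73   5  18   5  64  68  61  59  91 152]
 [200  64  62  62  62  66   1   6   8  68  59  65  63  83 147]
 [206  70  65  64  65  67   0   9   6  66  59  69  58  77 153]
 [179  62  56  64  63  66   1   8   7  68  64  62  64  70 134]
 [ 29  60  62  59  63  57  13  10   1  65  66  65  62  60  28]
 [  2  63  64  58  67  60   0  18   4  64  56  64  60  71   1]
 [ 16  64  57  58  60  59   0  19   6  62  65  63  61  66  21]
 [  8  66  58  67  62  63   4   2   0  63  62  59  62  64  20]
 [ 16  60  61  68  59  62   3  14  17  63  62  64  62  63  18]]
```

The fingertips really end about 39 mm above the reported TCP: scene tip row 272 against a predicted 280, and the wrist view agrees. So the tool passed over the knob without touching it. I'll go back over the bar, then descend 34 mm lower and repeat the push.

Request:
servo_tool:
  series:
    - [0,0,0.15,0,0,0,1]
    - [-0.04,0.15,0.15,0,0,-0.046,1]
    - [-0.06,0.3,0.15,0,0,-0.092,1]
    - [-0.06,0.45,0.15,0,0,-0.138,1]
    - [0,0.6,0.15,0,0,-0.184,1]
    - [0.05,0.75,0.15,0,0,-0.23,1]
    - [0.1,0.9,0.15,0,0,-0.276,1]
    - [0.13,1,0.15,0,0,-0.321,1]
    - [0.13,1,0.15,0,0,-0.321,1]
    - [0.13,1,0,0,0,-0.321,1]
    - [0.13,1,-0.12,0,0,-0.321,1]
    - [0.13,1,-0.23,0,0,-0.321,1]
    - [0.13,1,-0.23,0,0,-0.321,1]
    - [0.13,1,-0.23,0,0,-0.321,1]

```text
time: 7.7
tool_pos: [0.4933, -0.0412, 0.0391]
tcp_rot: [-2.454, -1.961, 0.001]
wrist_force: [0.5, -0.0, -0.3]
width: 0.001
grip_force: 0.0
```

Request:
servo_tool:
  series:
    - [-0.03,-0.13,0,0,0,0,1]
    - [-0.05,-0.23,0,0,0,0,1]
    - [-0.078,-0.3,0,0,0,0.017,1]
    - [-0.101,-0.34,0,0,0,0.035,1]
    - [-0.125,-0.391,0,0,0,0.059,1]
    - [-0.147,-0.443,0,0,0,0.083,1]
    - [-0.147,-0.443,0,0,0,0.083,1]

```text
time: 8.4
tool_pos: [0.4724, -0.1084, 0.0406]
tcp_rot: [2.178, 2.261, 0.001]
wrist_force: [0.4, 0.6, 0.2]
width: 0.003
grip_force: 0.0
```

Run:
```python
from h import *
s=bot.read_state(); print(s["time"],s["tool_pos"],s["tcp_rot"],s["wrist_force"])
for n in("scene","top","wrist"):
  im=bot.read_camera(n); cv2.imwrite(f"pics/{n}5.png",im[:,:,::-1])
  for k in("knob","keeper_hinge","carrier"):
    for r in bot.mark_of(k,n)[:1]: print(n,k,round(r["score"],2),np.round(np.array(r["at"])[::-1]*[512,384],1))
for q in(1.467,1.2):print({n:np.round(proj(n,pts([.5879,-.2146,-.3341,q])["knob"])[0]) for n in("scene","top","wrist")})
```

```text
8.4 [ 0.4724376  -0.10835459  0.0406377 ] [2.17783140e+00 2.26100493e+00 1.39136947e-03] [0.42736533 0.64590427 0.21705424]
scene knob 0.54 [240.9 263.9]
scene keeper_hinge 0.58 [278.1 253. ]
scene carrier 0.67 [294.5 281.4]
wrist keeper_hinge 0.61 [434.  321.2]
wrist carrier 0.83 [371.6 311.6]
{'scene': array([239., 253.]), 'top': array([300., 216.]), 'wrist': array([279., 231.])}
{'scene': array([241., 261.]), 'top': array([310., 216.]), 'wrist': array([256., 276.])}
```

The knob is moving now: (240.9,263.9) in the scene view, so q is about 1.2. I'll continue the arc to about q = 0.2.

Request:
servo_tool:
  series:
    - [-0.016,-0.054,0,0,0,0.024,1]
    - [-0.03,-0.109,0,0,0,0.047,1]
    - [-0.037,-0.165,0,0,0,0.071,1]
    - [-0.043,-0.221,0,0,0,0.095,1]
    - [-0.042,-0.277,0,0,0,0.119,1]
    - [-0.039,-0.334,0,0,0,0.143,1]
    - [-0.03,-0.39,0,0,0,0.167,1]
    - [-0.019,-0.445,0,0,0,0.191,1]
    - [-0.002,-0.499,0,0,0,0.215,1]
    - [0.018,-0.552,0,0,0,0.238,1]
    - [0.043,-0.603,0,0,0,0.262,1]
    - [0.07,-0.652,0,0,0,0.286,1]
    - [0.091,-0.684,0,0,0,0.302,1]
    - [0.113,-0.714,0,0,0,0.318,1]
    - [0.113,-0.714,0,0,0,0.318,1]

```text
time: 10.5
tool_pos: [0.4889, -0.2147, 0.0391]
tcp_rot: [0.83, 3.03, -0.0]
wrist_force: [-1.0, -0.2, -0.4]
width: -0.001
grip_force: 0.0
```

Run:
```python
from h import *
s=bot.read_state(); print(s["time"],s["tool_pos"],s["tcp_rot"],s["wrist_force"],s["q"])
for n in("scene","top","wrist"):
  im=bot.read_camera(n); cv2.imwrite(f"pics/{n}6.png",im[:,:,::-1])
  for k in("knob","keeper_hinge","carrier","handle"):
    for r in bot.mark_of(k,n)[:1]: print(n,k,round(r["score"],2),np.round(np.array(r["at"])[::-1]*[512,384],1))
P=pts([.5879,-.2146,-.3341,.2])
for n in("scene","wrist"): print(n,{k:np.round(proj(n,P[k])[0]) for k in("knob","hinge","origin","handle","end")})
a=cv2.resize(cv2.imread("pics/scene6.png")[195:315,230:350],(400,400),interpolation=cv2.INTER_CUBIC)
w=cv2.resize(cv2.imread("pics/wrist6.png"),(400,300)); w=cv2.copyMakeBorder(w,0,100,0,0,0)
cv2.imwrite("pics/c6.png",np.hstack([a,w]))
```

```text
10.5 [ 0.48894331 -0.21470854  0.03914048] [ 8.29789854e-01  3.02981899e+00 -2.29062314e-04] [-0.96390636 -0.2200164  -0.35265688] [-4.60345354e-01  1.48844560e-01  2.04974935e+00 -1.29711469e-04
  9.42775511e-01 -1.49642659e+00]
scene knob 0.67 [272.1 281.7]
scene keeper_hinge 0.64 [279.5 249.8]
scene carrier 0.56 [292.3 281.5]
scene handle 0.6 [298.7 232.8]
top knob 0.56 [201.7 212.7]
top keeper_hinge 0.75 [303.7 180.5]
top carrier 0.88 [321.7 185.6]
top handle 0.85 [335.7 155.4]
wrist keeper_hinge 0.7 [428.4 328.8]
wrist carrier 0.57 [307.6 289.3]
scene {'knob': array([272., 279.]), 'hinge': array([277., 249.]), 'origin': array([294., 283.]), 'handle': array([298., 230.]), 'end': array([285., 286.])}
wrist {'knob': array([254., 276.]), 'hinge': array([435., 322.]), 'origin': array([308., 288.]), 'handle': array([504., 957.]), 'end': array([204., 322.])}
```

View pics/c6.png

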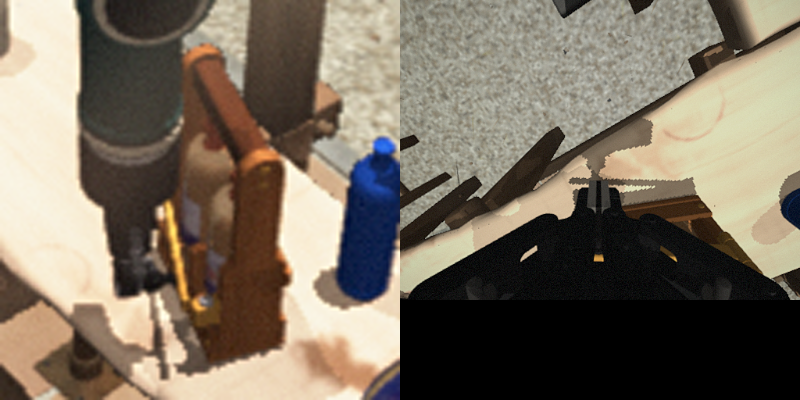

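The bar is nearly shut: it shows at (175,260) with the knob under the gripper at (150,280), and the carrier has not moved. I'll push gently past the catch while watching the force.

Request:
servo_tool:
  series:
    - [0.025,-0.028,0,0,0,0.016,1]
    - [0.049,-0.057,0,0,0,0.032,1]
    - [0.062,-0.07,0,0,0,0.04,1]
    - [0.075,-0.084,0,0,0,0.048,1]
    - [0.089,-0.096,0,0,0,0.056,1]
    - [0.103,-0.109,0,0,0,0.064,1]
    - [0.103,-0.109,0,0,0,0.064,1]

```text
time: 11.95
tool_pos: [0.5049, -0.231, 0.0393]
tcp_rot: [0.52, 3.097, -0.0]
wrist_force: [0.7, 0.2, -0.4]
width: 0.006
grip_force: 0.0
```

Request:
servo_tool:
  series:
    - [0.006,-0.002,0,0,0,0,1]
    - [0.006,-0.002,0,0,0,0,1]

```text
time: 12.15
tool_pos: [0.5052, -0.2309, 0.0392]
tcp_rot: [0.521, 3.098, -0.0]
wrist_force: [-0.2, 0.0, 0.0]
width: -0.0
grip_force: 0.0
```

Run:
```python
from h import *
s=bot.read_state(); print(s["time"],s["tool_pos"],s["wrist_force"])
for n in("scene","top"):
  im=bot.read_camera(n); cv2.imwrite(f"pics/{n}7.png",im[:,:,::-1])
  for k in("knob","keeper_hinge","carrier","handle"):
    for r in bot.mark_of(k,n)[:1]: print(n,k,round(r["score"],2),np.round(np.array(r["at"])[::-1]*[512,384],1))
for q in(.1,0): print({k:np.round(proj("scene",pts([.5879,-.2146,-.3341,q])[k])[0],1) for k in("knob","end")})
```

```text
12.15 [ 0.5052031  -0.23089885  0.03923551] [-0.2104834   0.00423003  0.02564456]
scene knob 0.43 [278.5 280.1]
scene carrier 0.92 [292.7 283.6]
scene handle 0.63 [299.8 229.9]
top keeper_hinge 0.58 [303.8 183.7]
top carrier 0.8 [321.8 186.6]
top handle 0.75 [331.7 154.5]
{'knob': array([275.6, 279.2]), 'end': array([289.9, 285.6])}
{'knob': array([279.8, 279.3]), 'end': array([294.8, 284.5])}
```

Request:
servo_tool:
  series:
    - [0.006,-0.002,0,0,0,0,1]
    - [0.012,-0.004,0,0,0,0,1]
    - [0.012,-0.004,0,0,0,0,1]

```text
time: 12.95
tool_pos: [0.5059, -0.2313, 0.0391]
tcp_rot: [-0.521, -3.096, -0.0]
wrist_force: [-3.8, 0.0, 3.2]
width: -0.002
grip_force: 2.0
```

Request:
servo_tool:
  series:
    - [0.006,-0.002,0,0,0,0,1]
    - [0.012,-0.004,0,0,0,0,1]
    - [0.012,-0.004,0,0,0,0,1]

```text
time: 13.25
tool_pos: [0.5063, -0.2315, 0.039]
tcp_rot: [-0.52, -3.094, -0.001]
wrist_force: [-7.9, 0.6, 6.8]
width: -0.001
grip_force: 4.1
```

The force rises quickly with no motion, so it is at a stop. I'll back off and look.

Request:
servo_tool:
  series:
    - [-0.06,0.02,0,0,0,0,1]
    - [-0.25,0.08,0,0,0,0,1]
    - [-0.45,0.16,0,0,0,0,1]
    - [-0.45,0.16,0.3,0,0,0,1]
    - [-0.45,0.16,0.6,0,0,0,1]
    - [-0.45,0.16,1,0,0,0,1]
    - [-0.45,0.16,1,0,0,0,1]

```text
time: 13.95
tool_pos: [0.4453, -0.2102, 0.1964]
tcp_rot: [0.519, 3.085, -0.006]
wrist_force: [-0.1, -0.9, -0.2]
width: -0.002
grip_force: 0.0
```

Run:
```python
from h import *
s=bot.read_state(); print(s["time"],s["tool_pos"],s["tcp_rot"],s["wrist_force"])
obs={}
for n in("scene","top","wrist"):
  im=bot.read_camera(n); cv2.imwrite(f"pics/{n}8.png",im[:,:,::-1]); obs[n]={}
  for k in("knob","keeper_hinge","carrier","handle"):
    for r in bot.mark_of(k,n)[:1]:
      p=np.array(r["at"])[::-1]*[512,384]; print(n,k,round(r["score"],2),np.round(p,1)); 
      if n!="wrist" and r["score"]>.4: obs[n][{"keeper_hinge":"hinge","carrier":"origin"}.get(k,k)]=p
for q in(.1,0): print({n:[np.round(proj(n,pts([.5879,-.2146,-.3341,q])[k])[0],1) for k in("knob","end")] for n in obs})
x=[.5879,-.2146,-.3341,0]
def crop(n,u0,v0,w,h):
    c=cv2.resize(cv2.imread(f"pics/{n}8.png")[v0:v0+h,u0:u0+w],(400,400*h//w),interpolation=cv2.INTER_CUBIC)
    for X in pts(x).values():
        p=(proj(n,X)[0]-[u0,v0])*400/w; cv2.circle(c,tuple(int(i) for i in p),2,(0,255,0),1)
    return c
cv2.imwrite("pics/c8.png",np.hstack([crop("scene",240,200,90,110),crop("top",280,130,90,110)]))
```

```text
13.95 [ 0.44533008 -0.2101592   0.19644717] [ 0.51880057  3.08508447 -0.0062691 ] [-0.09089728 -0.86032216 -0.23928527]
scene knob 0.64 [278.7 283.4]
scene keeper_hinge 0.83 [277.  247.9]
scene carrier 0.66 [294.4 281.7]
scene handle 0.88 [301.8 232.2]
top knob 0.61 [340.4 195.3]
top carrier 0.73 [319.9 184.4]
top handle 0.86 [332.9 155.4]
wrist keeper_hinge 0.9 [340.1 276.5]
wrist carrier 0.84 [283.7 258.7]
wrist handle 0.4 [301.7 266. ]
{'scene': [array([275.6, 279.2]), array([289.9, 285.6])], 'top': [array([340.2, 195.4]), array([350.2, 186.9])], 'wrist': [array([256.2, 240.1]), array([228.3, 262. ])]}
{'scene': [array([279.8, 279.3]), array([294.8, 284.5])], 'top': [array([341.1, 192.2]), array([350. , 182.8])], 'wrist': [array([252.9, 248.3]), array([228., 272.])]}
```

View pics/c8.png

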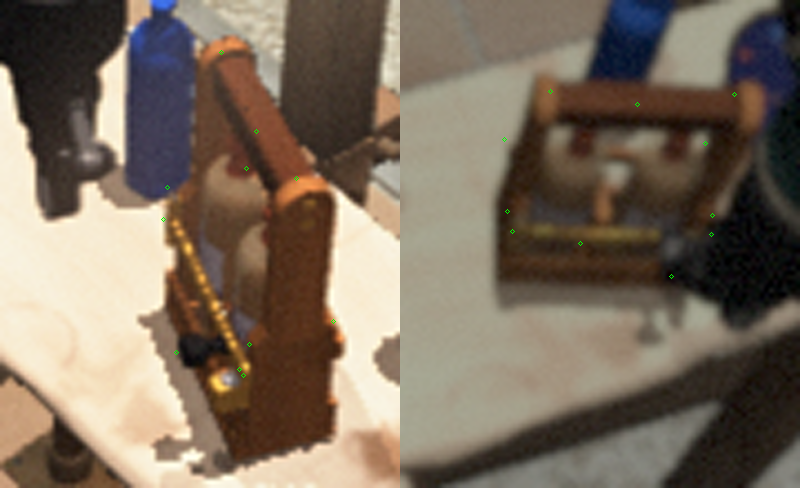

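The bar lies shut along the front, with its end at (245,370) against the panel where the model puts the shut position. The caps on the handle are at (225,45) and (303,190) in the scene crop, and (543,97) and (753,107) in the top crop. I'll triangulate these to refine the grasp.

Run:
```python
from h import *
def tri(s,t):
    o={"scene":np.array(s)/4.444+[240,200],"top":np.array(t)/4.444+[280,130]}
    r=least_squares(lambda X:np.concatenate([proj(n,X)[0]-v for n,v in o.items()]),[.5,-.1,.1]); print(np.round(r.x,4),np.round(r.fun,1)); return r.x
L=tri((225,50),(143,99)); Rr=tri((301,192),(353,107)); d=Rr-L
print("mid",(L+Rr)/2,"len",np.linalg.norm(d),"yaw",np.arctan2(d[0],-d[1]))
s=bot.read_state(); u=s["tcp_rot"]/np.linalg.norm(s["tcp_rot"]); print(s["tool_pos"],"phi",np.arctan2(2*u[0]*u[1],2*u[0]**2-1))
```

```text
[ 0.6085 -0.1582  0.2218] [-1.   0.8 -0.1 -1.3]
[ 0.5621 -0.2764  0.2251] [-0.9  0.6 -0.1 -1.2]
mid [ 0.585281   -0.21729744  0.22347187] len 0.12709777935456348 yaw -0.37418796077399064
[ 0.44097331 -0.20805851  0.18893068] phi 2.8083469427290497
```

Request:
servo_tool:
  series:
    - [0,0,0.3,0,0,-0.046,0.5]
    - [0,0,0.6,0,0,-0.092,0.1]
    - [0.1,0,0.6,0,0,-0.138,0]
    - [0.2,0,0.6,0,0,-0.184,0]
    - [0.35,0,0.6,0,0,-0.23,0]
    - [0.5,-0.02,0.6,0,0,-0.276,0]
    - [0.65,-0.04,0.6,0,0,-0.322,0]
    - [0.8,-0.05,0.6,0,0,-0.368,0]
    - [0.97,-0.057,0.6,0,0,-0.414,0]
    - [0.97,-0.057,0.6,0,0,-0.46,0]
    - [0.97,-0.057,0.6,0,0,-0.504,0]
    - [0.97,-0.057,0.6,0,0,-0.504,0]
    - [0.97,-0.057,0.6,0,0,-0.504,0]

```text
time: 16.0
tool_pos: [0.5865, -0.2166, 0.2791]
tcp_rot: [-2.567, -1.81, 0.0]
wrist_force: [0.4, 0.1, -0.1]
width: 1.001
grip_force: 0.0
```

Run:
```python
from h import *
s=bot.read_state(); T=s["tool_pos"];u=s["tcp_rot"]/np.linalg.norm(s["tcp_rot"]); print(s["time"],T,s["tcp_rot"],"phi",np.arctan2(2*u[0]*u[1],2*u[0]**2-1),s["wrist_force"],s["width"])
im=bot.read_camera("wrist"); cv2.imwrite("pics/wrist9.png",im[:,:,::-1])
c=cv2.resize(im[:,:,::-1],(768,576))
for m,X in pts([.5865,-.2165,-.345,0]).items():
    p=proj("wrist",X)[0]*1.5
    if abs(p).max()<2000: cv2.circle(c,tuple(int(i) for i in p),4,(0,255,0),1)
for h in(0,.039): 
    p=proj("wrist",T+[0,0,h])[0]*1.5; cv2.circle(c,tuple(int(i) for i in p),4,(0,0,255),1); print(p)
cv2.imwrite("pics/w9.png",c)
```

```text
16.0 [ 0.58652629 -0.21661982  0.27909002] [-2.56746834e+00 -1.81026878e+00  6.66756753e-05] phi 1.228253526611933 [ 0.35225505  0.10777903 -0.13774997] 1.0007203908683815
[381.69199821 328.90492052]
[381.87029481 370.4112618 ]
```

View pics/w9.png

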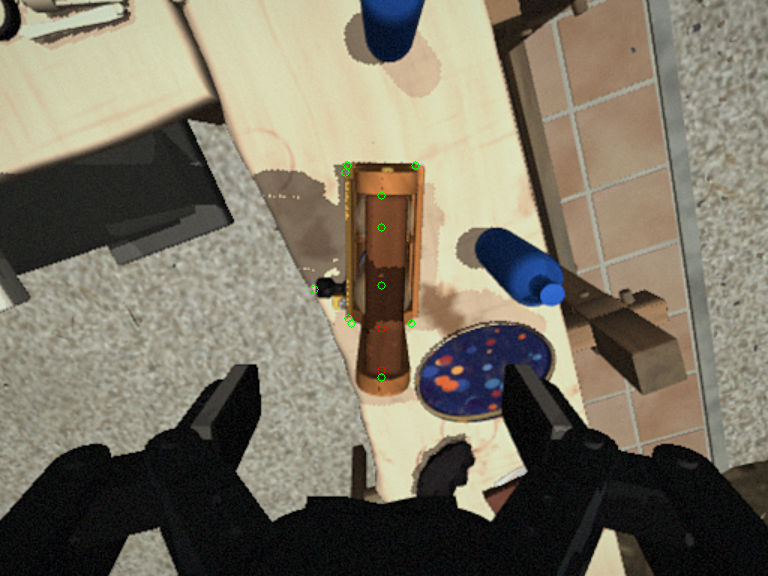

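The wrist view shows the bar shut along the carrier's front, with the knob at (325,288) matching the shut model. The handle axis is centred between the fingers at column 382. I'll descend.

Request:
servo_tool:
  series:
    - [0,0,-0.2,0,0,0,0]
    - [0,0,-0.4,0,0,0,0]
    - [0,0,-0.55,0,0,0,0]
    - [0,0,-0.65,0,0,0,0]
    - [0,0,-0.7,0,0,0,0]
    - [0,0,-0.74,0,0,0,0]
    - [0,0,-0.74,0,0,0,0]

```text
time: 16.75
tool_pos: [0.5866, -0.2167, 0.1683]
tcp_rot: [2.57, 1.806, 0.0]
wrist_force: [-0.3, 0.7, -0.0]
width: 1.003
grip_force: 0.0
```

Request:
servo_tool:
  series:
    - [0,0,-0.03,0,0,0,0]
    - [0,0,-0.06,0,0,0,0]
    - [0,0,-0.09,0,0,0,0]
    - [0,0,-0.12,0,0,0,0]
    - [0,0,-0.12,0,0,0,0]

```text
time: 17.25
tool_pos: [0.5859, -0.2164, 0.1491]
tcp_rot: [-2.569, -1.805, 0.001]
wrist_force: [0.1, -0.5, 0.2]
width: 1.0
grip_force: 0.0
```

Request:
servo_tool:
  series:
    - [0,0,0,0,0,0,0.4]
    - [0,0,0,0,0,0,0.55]
    - [0,0,0,0,0,0,0.65]
    - [0,0,0,0,0,0,0.75]
    - [0,0,0,0,0,0,0.85]
    - [0,0,0,0,0,0,1]
    - [0,0,0,0,0,0,1]
    - [0,0,0,0,0,0,1]
  newtons: 80

```text
time: 18.05
tool_pos: [0.5864, -0.2167, 0.1506]
tcp_rot: [2.57, 1.806, -0.0]
wrist_force: [-0.6, -0.6, 4.2]
width: 0.272
grip_force: 79.6
```

Gripped at about 23 mm, the handle's thickness. I'll lift slowly.

Request:
servo_tool:
  series:
    - [0,0,0.02,0,0,0,1]
    - [0,0,0.05,0,0,0,1]
    - [0,0,0.09,0,0,0,1]
    - [0,0,0.13,0,0,0,1]
    - [0,0,0.13,0,0,0,1]
    - [0,0,0.13,0,0,0,1]

```text
time: 18.65
tool_pos: [0.5868, -0.2167, 0.17]
tcp_rot: [2.57, 1.806, 0.001]
wrist_force: [0.3, 0.6, -8.6]
width: 0.269
grip_force: 78.7
```

Run:
```python
from h import *
s=bot.read_state(); print(s["time"],s["tool_pos"],s["wrist_force"],s["torque"],s["grip_force"],s["width"])
for n in("scene","top"):
  im=bot.read_camera(n); cv2.imwrite(f"pics/{n}10.png",im[:,:,::-1])
  for k in("carrier","knob","keeper_hinge"):
    for r in bot.mark_of(k,n)[:1]: print(n,k,round(r["score"],2),np.round(np.array(r["at"])[::-1]*[512,384],1))
P=pts([.5865,-.2165,-.345,0])
for z in(0,.02):print({n:{k:np.round(proj(n,P[k]+[0,0,z])[0],1) for k in("origin","knob","hinge")} for n in("scene","top")})
```

```text
18.65 [ 0.58676384 -0.21670375  0.16995235] [ 0.25963449  0.61652524 -8.56550075] [ 0.11232941 -0.06445238 -0.01593505] 78.74637722969055 0.26937280303381617
scene carrier 0.64 [290.7 277.8]
scene knob 0.58 [280.2 273.3]
scene keeper_hinge 0.71 [277.6 247.1]
top carrier 0.83 [321.  180.4]
top knob 0.59 [341.  191.3]
top keeper_hinge 0.85 [304.1 181.4]
{'scene': {'origin': array([293.9, 283.8]), 'knob': array([279.6, 279.8]), 'hinge': array([277.1, 249.9])}, 'top': {'origin': array([321.2, 185.1]), 'knob': array([341.7, 192.5]), 'hinge': array([306., 182.])}}
{'scene': {'origin': array([294.2, 279.2]), 'knob': array([279.8, 274.8]), 'hinge': array([277.3, 244.9])}, 'top': {'origin': array([322.3, 182.6]), 'knob': array([343.2, 189.9]), 'hinge': array([306.9, 179.2])}}
```

It carries the full weight (8.6 N) with negligible moment. I'll lift to 8 cm and hold.

Request:
servo_tool:
  series:
    - [0,0,0.04,0,0,0,1]
    - [0,0,0.1,0,0,0,1]
    - [0,0,0.17,0,0,0,1]
    - [0,0,0.24,0,0,0,1]
    - [0,0,0.31,0,0,0,1]
    - [0,0,0.37,0,0,0,1]
    - [0,0,0.4,0,0,0,1]
    - [0,0,0.41,0,0,0,1]
    - [0,0,0.41,0,0,0,1]
    - [0,0,0.41,0,0,0,1]

```text
time: 20.05
tool_pos: [0.5861, -0.2164, 0.2304]
tcp_rot: [-2.57, -1.805, 0.001]
wrist_force: [-0.6, 0.5, -8.2]
width: 0.271
grip_force: 78.9
```

Request:
servo_tool:
  series:
    - [0,0,0,0,0,0,1]
    - [0,0,0,0,0,0,1]
    - [0,0,0,0,0,0,1]
    - [0,0,0,0,0,0,1]
    - [0,0,0,0,0,0,1]
    - [0,0,0,0,0,0,1]
    - [0,0,0,0,0,0,1]
    - [0,0,0,0,0,0,1]
    - [0,0,0,0,0,0,1]
    - [0,0,0,0,0,0,1]
    - [0,0,0,0,0,0,1]
    - [0,0,0,0,0,0,1]
    - [0,0,0,0,0,0,1]
    - [0,0,0,0,0,0,1]
    - [0,0,0,0,0,0,1]
    - [0,0,0,0,0,0,1]
    - [0,0,0,0,0,0,1]
    - [0,0,0,0,0,0,1]
    - [0,0,0,0,0,0,1]
    - [0,0,0,0,0,0,1]

```text
time: 22.05
tool_pos: [0.5865, -0.2166, 0.2312]
tcp_rot: [-2.571, -1.806, 0.0]
wrist_force: [-0.4, -0.4, -8.3]
width: 0.268
grip_force: 78.9
```

Run:
```python
from h import *
s=bot.read_state(); print(s["time"],s["tool_pos"],s["wrist_force"],s["torque"],s["grip_force"])
P=pts([.5865,-.2165,-.345,0])
for n in("scene","top"):
  im=bot.read_camera(n)
  for k,m in(("carrier","origin"),("knob","knob"),("keeper_hinge","hinge"),("bottle_left",0),("bottle_right",0),("candle",0),("glass_a",0)):
    for r in bot.mark_of(k,n)[:1]: print(n,k,round(r["score"],2),np.round(np.array(r["at"])[::-1]*[512,384],1),np.round(proj(n,P[m]+[0,0,.081])[0],1) if m else "")
```

```text
22.05 [ 0.5865103  -0.21663911  0.23116335] [-0.3517662  -0.39309201 -8.3434507 ] [-0.11577252  0.01774554  0.06953911] 78.93384218215942
scene carrier 0.82 [292.4 262.2] [295.3 264.7]
scene knob 0.64 [281.9 260.6] [280.4 258.8]
scene keeper_hinge 0.97 [277.9 228.3] [277.9 229.1]
scene bottle_left 0.79 [291.5 252.9] 
scene bottle_right 0.76 [273.1 241.2] 
scene candle 0.55 [222.4 206.7] 
scene glass_a 0.89 [195.4 189.5] 
top carrier 0.94 [326.3 176. ] [325.7 174.3]
top knob 0.61 [349.5 184. ] [348.1 181.2]
top keeper_hinge 0.6 [309.4 171.9] [309.8 170.1]
top bottle_left 0.95 [320.4 172.4] 
top bottle_right 0.8 [335.9 175.7] 
top candle 0.76 [199.6 212.8] 
top glass_a 0.84 [153.  230.3]
```

The carrier hangs level 8 cm up. The bar is shut, both bottles are in place, and the candle and glass are where they started. Handing in.

```bash
python3 -c "
from workcell import bot
print(bot.finish_job())"
```

```text
the job is handed in; nothing more can be done
None
```

I shut the keeper bar against the end panel, then lifted the carrier level about 8 cm with both bottles in it, held it still for about 2 s, and handed the job in with it still in the air. The candle and wine glass stayed where they were, and my first push passed over the bar without touching it, so I repeated it lower.

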